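# Square a walnut offcut into the corner jig and hold it down

### The arm

A 6-joint arm with a two-finger parallel gripper is mounted at the origin on the work surface; the furniture and walls round the work are solid. World frame = base frame: x ahead of the robot, y to its left, z up, the work surface at z = 0. Lengths are in mm, angles in degrees, forces in N, time in s.
With the tool pointing down it reaches from about 350 to 875 mm from the base axis. Payload 4.2 kg.
Tool frame: the origin (TCP) lies where the fingers leave the gripper's body, on its centre line; the fingertips stand 70 mm ahead of it and the grasp point (between the pads) lies 51 mm ahead of it (env.tcp_to_grasp is the distance from the TCP to the grasp point, in mm); z points along the fingers, y is the line along which they close (so a half turn about z gives the same grasp; the last joint's range is limited). The gripper opens to 87 mm and grips with 3 to 60 N. Pads are 19 mm wide; open, the fingers measure 117 mm over their backs; the gripper's body (75 mm by 190 mm) begins 51 mm behind the grasp point.
Start: joints at [80.191, 22.042, 0.453, 0, -68.411, -14.817], TCP at [260.397, 568.149, 292.25] pointing down, gripper open.
Joint ranges: [-179.83, 179.83], [-69.29, 118.12], [-61.27, 80.66], [-181.25, 117.63], [-171.15, -9.14], [-177.46, 177.46]. Speed limits (degrees/s): [159.86, 159.86, 180, 180, 180, 180].

### API

Orientations are given as a 3x3 rotation matrix whose columns are the frame's x, y, z axes.
In Python, from workcell import readout, eyes, job, env gives the robot as it stands.
- The arm moves only by the tool play_rows, never from a script. Its arguments are lists of equal length, an entry for each row: "xyz": the shift along the world's x, y, z in m, a list of three; "spin": the turn about the world's z in rad; "claw": the finger opening in m, from 0 to 0.087. In form: {"xyz": [[x, y, z], ...], "spin": [spin, ...], "claw": [claw, ...]}. A call has 1 to 8 rows; each row is the pose to reach, as a shift and turn from the pose commanded when the call began; what a row does not reach only later rows make up. A row lasts 1/12 s, in which the tool goes at most 41.7 mm and 7.16 degrees, less where a joint would pass 70% of its speed; a pose out of reach is approached as far as the arm can. A call with a gripper value outside its range is refused whole. The fingers move at their own pace and stop on an object; the grip force is fixed at half the most. Time passes only in rows, so rows that repeat a pose let the fingers close. It gives the time, the measured TCP pose, the force, the opening and the grip force at its end, in the units of the state.
- readout.get_obs(): the state, without advancing time (a new reading comes with each control period).
- eyes.read_camera(name): name is "side" or "top"; returns the picture (400x640x3 uint8, red, green, blue); there is no depth.
- eyes.get_calibration(name): a dict with "camera_matrix" (3x3 intrinsics, pixels), "R" (3x3) and "t" (3): a world point X has camera coordinates R X + t. Camera axes: x right, y down, z forward; pixel columns grow to the right and rows downward; lengths in mm; the calibration is good to about 2 mm. A picture is of the moment at which its call begins. get_calibration takes no time and is no camera call.
- job.hand_in(): hands the job in; it is judged then, once.
The state is a dict: "time": time; "joint_pos": joint angles; "qd": joint speeds; "joint_efforts": joint torques, N m; "ee_pos": TCP position; "orientation": TCP orientation; "force": force on the tool from outside, world axes, zero at the start; "torque": the same for the moment, N m; "opening": opening from 0.0 (shut) to 1.0 (fully open); "gripper_force": force on a finger pad.
Only numpy, scipy, OpenCV 4.12 (cv2) and the standard library are available. Lean on these libraries where they do the work, as an engineer would, in place of code of your own. Each camera call takes 0.05 s, during which the arm holds its last target. There are 200 camera calls.

### The job

Lay the walnut offcut flat on the plywood corner jig and push it square and flush into the corner: one long edge tight along the long fence, its end tight against the end stop, pressing gently and never ramming it into the fence. Then fit the orange T-handle fully down onto the square spindle and turn it until the red hold-down finger lies square across the offcut. Leave the T-handle on the spindle, the offcut still flush, and the other things on the bench where they are.

Things in the scene. Friction and masses are not known exactly. Their poses are not given: they have to be found in the camera images.
- jig: Fixed corner jig. Plywood base 235 x 260 x 12 mm (x -120 to +115, y -130 to +130), origin on the bench, z up, x away from the robot at yaw 0, y left. It carries the fence; behind the long fence a blue block carries the hold-down's spindle at x = 88, y = 35 mm. The flush offcut's centre is at x = 26, y = 40, z = 23 mm.
- fence: L fence of wood fixed on the jig, 20 mm high (top 32 mm over the bench), rails 22 mm thick; origin and axes are the jig's. Long fence: runs along y (-120 to +122), face at x = +45 mm looking to -x. End stop: runs along x (-60 to +45), face at y = +100 mm looking to -y.
- board: Loose walnut offcut, dark brown, 38 (x) x 120 (y) x 22 mm (z), about 70 g; origin at the centre of its underside, y along its length. It is the same either end round.
- board_mid (a point): The centre of the offcut's volume; axes as the offcut.
- t_handle: Loose T-handle standing upright, 64 mm high, 160 g: steel foot 36 x 36 x 40 mm with a square bore 18.5 mm wide, 28 mm deep, open below, its sides along x and y; on top an orange grip bar 18 (x) x 96 (y) x 24 mm (z = 40 to 64). Origin under its centre, z up. Fits the spindle in any of four quarter turns.
- spindle_top (a point): Centre of the top of the upright steel spindle, 70.5 mm above the bench, turning with the hold-down: 16 mm square, sides along this point's x and y, with a 12.5 mm square tip 4 mm high. It stands 24 mm above a round boss 40 mm across on which the T-handle seats (its origin then 24 mm below this point). The red finger points along -y.
- hold_down_tip (a point): The end of the red hold-down finger (20 mm wide, reaching 80 mm from the spindle's axis, 37.5 to 46 mm above the bench, so it passes over the fence and the offcut without touching them).
- hold_down (a joint): Angle of the hold-down finger and its spindle in rad: 0 parked along the long fence (pointing to the jig's -y), growing clockwise seen from above, 1.57 square across the offcut (pointing to the jig's -x), stop at 1.6. Moderately stiff, stays where it is left.
- mug: Bystander: orange mug 81 x 113 x 101 mm, upright; origin under its centre.
- tape_measure: Bystander: black and yellow tape measure 38 x 95 x 66 mm; origin under its centre.
Mind the look-alikes: they are no part of the job. What is shaped like the t_handle but blue or pink is not meant.

How it is judged (in metres and radians):
On the way, in this order (a step that is already met when the one before it is completed fails the run):
1. the offcut lies flat on the jig, flush with the long fence and the end stop (x of board_mid in the frame of jig between 0.0242 and 0.0285 m and y of board_mid in the frame of jig between 0.0382 and 0.0425 m and z of board_mid in the frame of jig between 0.02 and 0.0255 m and angle between the y axis of board and the y axis of jig, either way round below 0.025 rad and angle between board's own z axis and vertical below 0.05 rad), for 0.2 s.
2. the T-handle is fully down on the spindle (horizontal distance between t_handle and spindle_top below 0.004 m and z of t_handle in the frame of spindle_top below -0.019 m and angle between t_handle's own z axis and vertical below 0.08 rad), for 0.1 s.
3. the hold-down finger is turned square across the offcut by the T-handle on the spindle (all of step 2 and value of joint hold_down above 1.3 rad), for 0.1 s.
At the end, for the whole second after the job is handed in: Offcut flat in the corner, within about 1.8 mm of flush with long fence and end stop and 0.025 rad of square; T-handle upright, fully down on the spindle (within 5 mm of its seat, 4 mm sideways); hold-down finger at 1.3 rad or more; offcut and T-handle at rest (all of step 1 and all of step 3 and linear speed of each of board, t_handle below 0.02 m/s); the robot touches nothing.
It fails at once if the offcut is rammed against the fence (more than 30 N) (contact force between board and fence above 30 N).
It fails at once if the mug is shifted by more than 30 mm (distance of mug from where it was at the start of the episode above 0.03 m).
It fails at once if the tape measure is shifted by more than 30 mm (distance of tape_measure from where it was at the start of the episode above 0.03 m).
It also fails if it takes over 72 s, if anything falls off the work surface, if the arm or the gripper's body presses on something with over 40 N, if the wrist force passes 120 N, or if a joint passes its speed limit or range.

## Working session

There is one attempt and no reset: what is moved stays moved. The work goes in short steps, Python scripts to look and compute and a tool call to move; the robot and the scene stay as the last step left them, time stands still between calls to the robot, and variables do not carry over. Pictures are saved under pics/ and viewed, at most 10 in all, crops included, and the job is handed in when it is done.

Besides the shell and the picture viewer there is one more tool, called after ">>>" as name([rows], argument=value, ...), one row to a line, values as JSON. play_rows: Moves the arm, as the interface text tells. Its arguments: {"type":"object","properties":{"xyz":{"type":"array"},"spin":{"type":"array"},"claw":{"type":"array"}},"required":["xyz","spin","claw"]}

```bash
mkdir -p pics; python3 - <<'E'
from workcell import readout, eyes, job, env
import cv2
for n in("top","side"):
    cv2.imwrite(f"pics/{n}0.png",eyes.read_camera(n)[:,:,::-1])
    c=eyes.get_calibration(n);print(n,c)
o=readout.get_obs();print(o)
E
```

```text
top {'camera_matrix': array([[447.03214643,   0.        , 322.26882336],
       [  0.        , 447.03214643, 204.82567693],
       [  0.        ,   0.        ,   1.        ]]), 'R': array([[ 0.06954066, -0.9975774 ,  0.001854  ],
       [-0.97584964, -0.06841158, -0.20745441],
       [ 0.20707867,  0.01261729, -0.97824293]]), 't': array([  34.5686674 ,  564.73504803, 1156.74146906])}
side {'camera_matrix': array([[472.24448166,   0.        , 314.23026488],
       [  0.        , 472.24448166, 194.99051668],
       [  0.        ,   0.        ,   1.        ]]), 'R': array([[ 0.99952038,  0.02624982, -0.01643043],
       [-0.00276782, -0.45271577, -0.89165059],
       [-0.03084398,  0.89126841, -0.45242598]]), 't': array([-551.6097279 ,   83.12955051, 1574.77648081])}
{'time': 0.1, 'joint_pos': array([ 8.01904126e+01,  2.20862284e+01,  3.88406259e-01, -2.39573625e-02,
       -6.84131018e+01, -1.48160524e+01]), 'qd': array([-0.14093118, -0.10832274,  0.19974008,  0.15737495, -0.00026484,
        0.04928064]), 'joint_efforts': array([-7.35985395e-04, -3.91689277e+01,  1.87936735e+01,  4.23191071e+00,
        1.34700336e-02, -7.75161720e-05]), 'ee_pos': array([260.25079807, 567.79570083, 291.27918394]), 'orientation': array([[ 9.08985505e-01, -4.16827114e-01, -7.12960092e-04],
       [-4.16827707e-01, -9.08983648e-01, -1.84140974e-03],
       [ 1.19480443e-04,  1.97099628e-03, -9.99998050e-01]]), 'force': array([-0.54566022,  0.30889168,  0.01929588]), 'torque': array([-0.00352969,  0.0437327 ,  0.01827982]), 'gripper_force': 0.0, 'opening': 0.9983530960379428}
```

View pics/top0.png

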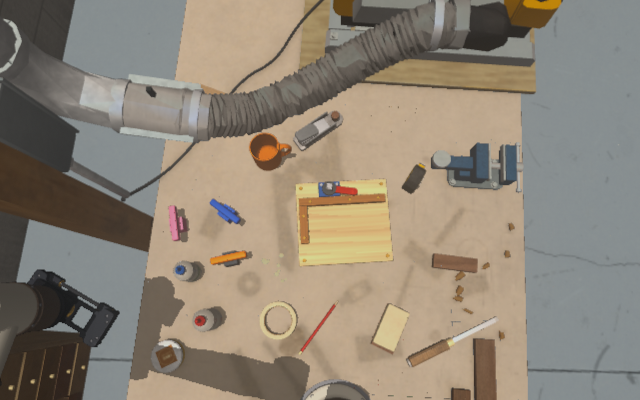

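View pics/side0.png

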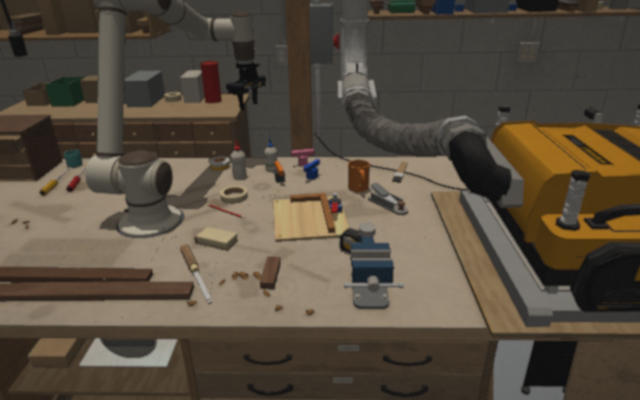

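The top view shows the jig at about (345,222), the walnut offcut at (455,263) and the orange T-handle at (228,258). The blue and pink look-alikes are at (225,211) and (176,222), the mug at (266,150) and the tape at (414,178). The other dark strips at the bottom right are much longer or shorter than the offcut.

```bash
cat > h.py <<'E'
import numpy as np, cv2
from workcell import readout, eyes, job, env
def plane(n,uv,z):
    c=eyes.get_calibration(n);K,R,t=c["camera_matrix"],c["R"],np.array(c["t"])
    uv=np.atleast_2d(np.array(uv,float)); d=(R.T@np.linalg.inv(K)@np.c_[uv,np.ones(len(uv))].T).T
    o=-R.T@t
    return o+d*((z-o[2])/d[:,2])[:,None]
def proj(n,X):
    c=eyes.get_calibration(n);p=(c["R"]@np.atleast_2d(X).T).T+c["t"];p=p@c["camera_matrix"].T
    return p[:,:2]/p[:,2:]
def comp(im,lo,hi,roi):
    "largest contour of HSV range in roi x0,y0,x1,y1"
    h=cv2.cvtColor(im,cv2.COLOR_RGB2HSV);m=cv2.inRange(h,np.array(lo),np.array(hi))
    k=np.zeros_like(m);x0,y0,x1,y1=roi;k[y0:y1,x0:x1]=m[y0:y1,x0:x1]
    cs=cv2.findContours(k,cv2.RETR_EXTERNAL,cv2.CHAIN_APPROX_NONE)[0]
    return max(cs,key=cv2.contourArea)[:,0]
def rect(P):
    "min-area rect of world xy -> centre,size,long-axis angle deg"
    (c,s,a)=cv2.minAreaRect(P[:,:2].astype(np.float32))
    if s[0]<s[1]: s=s[::-1];a+=90
    return np.round(c,1),np.round(s,1),round((a+90)%180-90,2)
E
python3 - <<'E'
from h import *
im=eyes.read_camera("top")
for nm,lo,hi,roi,z in(("board",(0,40,20),(25,200,125),(425,245,485,280),22),("orange",(5,150,120),(20,255,255),(205,240,255,275),64),("jig",(15,60,150),(30,190,255),(285,170,400,272),12)):
    c=comp(im,lo,hi,roi);P=plane("top",c,z);print(nm,len(c),rect(P),cv2.boundingRect(c))
h=cv2.cvtColor(im,cv2.COLOR_RGB2HSV)
for p in((455,263),(440,250),(228,258),(345,185),(350,230),(305,220)):print(p,h[p[1],p[0]])
a=cv2.resize(im[165:275,285:400],None,fx=5,fy=5,interpolation=cv2.INTER_CUBIC);cv2.imwrite("pics/z1.png",a[:,:,::-1])
b=np.hstack([cv2.resize(im[235:285,200:260],(480,400)),cv2.resize(im[245:285,425:485],(320,213)).repeat(1,0) if 0 else cv2.resize(im[240:290,425:465],(320,400))]);b=np.hstack([cv2.resize(im[235:285,200:250],(400,400)),cv2.resize(im[240:290,430:480],(400,400))]);cv2.imwrite("pics/z2.png",b[:,:,::-1])
E
```

```text
board 205 (array([ 428.2, -294.9]), array([120.9,  43.3]), 87.01) (432, 254, 45, 20)
orange 77 (array([401.2, 313.3]), array([94.4, 18.6]), -72.93) (210, 251, 36, 14)
jig 430 (array([533.4,  14.9]), array([327.9, 287.9]), -85.98) (285, 170, 115, 102)
(455, 263) [ 12 111 122]
(440, 250) [ 16  64 186]
(228, 258) [ 18 196 216]
(345, 185) [ 26  90 215]
(350, 230) [ 18 113 215]
(305, 220) [ 13 157 174]
```

View pics/z1.png

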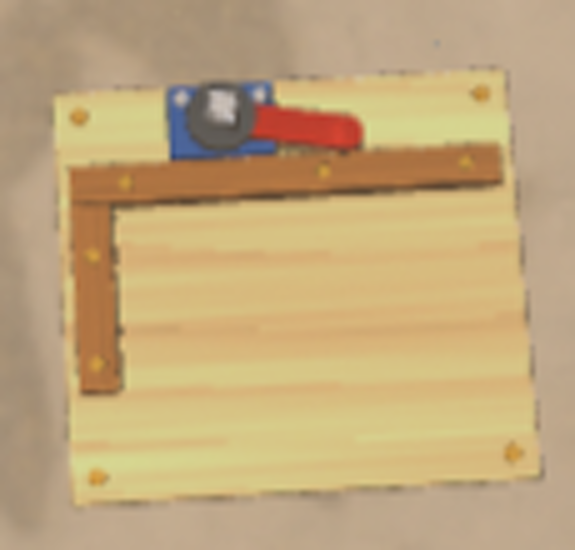

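View pics/z2.png

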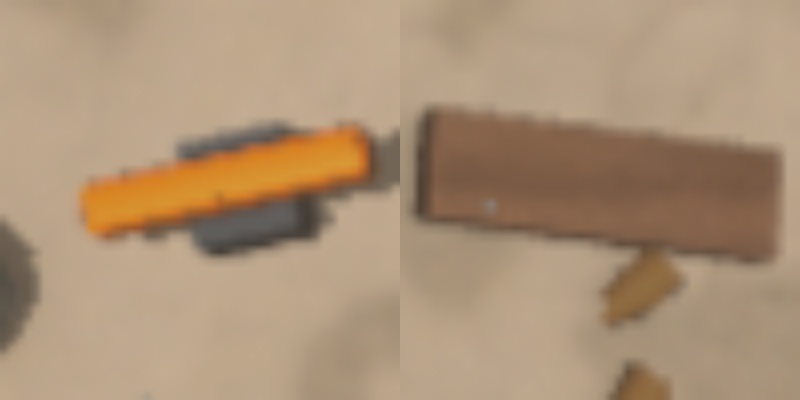

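The zooms show the fence opening to lower-right, its inner corner at about (307,206). The finger is red and the spindle tip sits at about (329.5,186); the finger is already turned slightly off parked. The offcut's top face and the orange bar with its foot are both clear. Next I measure these precisely.

```bash
python3 - <<'E'
from h import *
im=eyes.read_camera("top")
q=lambda p:[(285+x/5-.4,165+y/5-.4) for x,y in p]
J=plane("top",q([(55,97),(506,70),(542,477),(76,504)]),12)[:,:2]
print("jig corners",J.round(1).tolist(),"sides",[round(np.linalg.norm(J[i]-J[(i+1)%4]),1) for i in range(4)])
c=comp(im,(12,75,120),(32,255,255),(285,172,402,270));print("jigmask",rect(plane("top",c,12)))
# model corners: TL(115,130) TR(115,-130) BR(-120,-130) BL(-120,130)
M=np.array([(115,130),(115,-130),(-120,-130),(-120,130)],float)
def fit(M,W):
    a=M-M.mean(0);b=W-W.mean(0);th=np.arctan2((a[:,0]*b[:,1]-a[:,1]*b[:,0]).sum(),(a*b).sum())
    R=np.array([[np.cos(th),-np.sin(th)],[np.sin(th),np.cos(th)]]);t=W.mean(0)-R@M.mean(0);return th,R,t,W-(M@R.T+t)
th,R,t,res=fit(M,J);print("jig",np.degrees(th),t,res.round(1).tolist())
F=plane("top",q([(70,170),(501,144),(504,183),(112,204),(81,391),(121,389)]),32)[:,:2]
Mf=np.array([(67,122),(67,-120),(45,-120),(45,100),(-60,122),(-60,100)],float)
th2,R2,t2,res2=fit(Mf,F);print("fence",np.degrees(th2),t2,res2.round(1).tolist())
both=fit(np.r_[M,Mf],np.r_[J,F]);print("both",np.degrees(both[0]),both[2])
Rj,tj=both[1],both[2]
print("spindle pred px",proj("top",np.r_[Rj@[88,35]+tj,70.5]),"flush centre",Rj@[26,40]+tj)
print("spindle seen",plane("top",q([(223,107)]),70.5), "jigframe",(plane("top",q([(223,107)]),70.5)[:,:2]-tj)@Rj)
h=cv2.cvtColor(im,cv2.COLOR_RGB2HSV);m=cv2.inRange(h,np.array((0,170,100)),np.array((6,255,255)))|cv2.inRange(h,np.array((172,170,100)),np.array((180,255,255)))
v,u=np.nonzero(m[178:200,325:362]);P=plane("top",np.c_[u+325,v+178],46)[:,:2];print("red",rect(P),len(P))
vx,vy,x0,y0=cv2.fitLine(P.astype(np.float32),cv2.DIST_L2,0,.01,.01).ravel();print("finger dir",np.degrees(np.arctan2(vy,vx)),x0,y0,"tipfar",P[np.argmin(P[:,1])])
B=plane("top",[(430+(x-400)/8-.4,240+y/8-.4) for x,y in((435,108),(780,150),(777,260),(430,217))],22)[:,:2]
print("board",B.mean(0),[round(np.linalg.norm(B[i]-B[(i+1)%4]),1) for i in range(4)],fit(np.array([(19,60),(19,-60),(-19,-60),(-19,60)],float),B)[0]*57.3)
c=comp(im,(5,150,120),(20,255,255),(205,240,255,275));print("bar",rect(plane("top",c,64)))
# side check
print("side px", proj("side",np.r_[B.mean(0),22]),proj("side",[401,313,64]),proj("side",np.r_[Rj@[88,35]+tj,70.5]))
E
```

```text
jig corners [[626.3, 154.7], [660.3, -101.7], [429.5, -130.8], [396.8, 124.2]] sides [np.float64(258.6), np.float64(232.6), np.float64(257.2), np.float64(231.4)]
jigmask (array([528.1,  14. ]), array([263.7, 237.4]), -82.62)
jig 7.401428442993225 [530.68829922  11.91536444] [[-1.7, -1.0], [-1.2, 0.5], [1.0, 1.6], [1.9, -1.1]]
fence 7.173777748494747 [530.20634429  12.12210536] [[-1.6, -0.2], [-0.1, 0.5], [-0.5, 0.7], [-0.3, -0.5], [1.3, -0.3], [1.2, -0.2]]
both 7.315994963484864 [530.45280447  12.01870756]
spindle pred px [[329.45801092 185.58265772]] flush centre [551.14747648  55.00394398]
spindle seen [[612.06242262  58.56202878  70.5       ]] jigframe [[86.87212529 35.77211723]]
red (array([609.7,  10.9]), array([55.9, 16.6]), 86.66) 118
finger dir 86.77991 609.578 10.879436 tipfar [603.62410863 -16.71343671]
board [ 433.43875159 -299.2885802 ] [np.float64(118.2), np.float64(37.5), np.float64(118.2), np.float64(37.3)] -2.8946965445367794
bar (array([401.2, 313.3]), array([94.4, 18.6]), -72.93)
side px [[267.69473874 267.70191751]] [[276.80407146 164.57114977]] [[332.73458782 192.69478031]]
```

>>> play_rows([
  [0.03, -0.03, 0],
  [0.06, -0.06, 0],
  [0.085, -0.09, 0],
  [0.11, -0.12, 0],
  [0.135, -0.15, 0],
  [0.16, -0.18, 0],
  [0.18, -0.21, 0],
  [0.2, -0.24, 0],
], spin=[-0.1, -0.2, -0.3, -0.4, -0.5, -0.6, -0.7, -0.8], claw=[0.087, 0.087, 0.087, 0.087, 0.087, 0.087, 0.087, 0.087])

```text
time: 0.87
ee_pos: [461.2, 326.4, 292.1]
orientation: [[0.33, -0.944, -0.0], [-0.944, -0.33, -0.0], [0.0, 0.0, -1.0]]
force: [0.6, 0.2, 0.4]
opening: 0.999
gripper_force: 0.0
```

>>> play_rows([
  [0, -0.04, 0],
  [0, -0.08, 0],
  [0, -0.12, 0],
  [0, -0.16, 0],
  [0, -0.2, 0],
  [0, -0.24, 0],
  [0, -0.28, 0],
  [0, -0.32, 0],
], spin=[-0.05, -0.1, -0.15, -0.2, -0.25, -0.3, -0.35, -0.39], claw=[0.087, 0.087, 0.087, 0.087, 0.087, 0.087, 0.087, 0.087])

```text
time: 1.53
ee_pos: [459.8, 6.3, 292.5]
orientation: [[-0.051, -0.999, 0.0], [-0.999, 0.051, 0.0], [-0.0, -0.0, -1.0]]
force: [0.9, -0.3, -0.0]
opening: 0.997
gripper_force: 0.0
```

>>> play_rows([
  [-0.003, -0.04, -0.01],
  [-0.006, -0.08, -0.02],
  [-0.01, -0.12, -0.03],
  [-0.014, -0.16, -0.04],
  [-0.018, -0.2, -0.06],
  [-0.022, -0.24, -0.08],
  [-0.025, -0.28, -0.1],
  [-0.027, -0.307, -0.12],
], spin=[0, 0, 0, 0, 0, 0, 0, 0], claw=[0.087, 0.087, 0.087, 0.087, 0.087, 0.087, 0.087, 0.087])

```text
time: 2.2
ee_pos: [433.5, -299.9, 173.1]
orientation: [[-0.049, -0.999, 0.002], [-0.999, 0.049, -0.001], [0.001, -0.002, -1.0]]
force: [0.4, 0.3, 0.3]
opening: 1.001
gripper_force: 0.0
```

```bash
python3 - <<'E'
from h import *
o=readout.get_obs();print(o["ee_pos"],o["orientation"][:,1],o["joint_pos"],o["force"])
im=eyes.read_camera("top");cv2.imwrite("pics/t1.png",cv2.resize(im[200:330,400:560],None,fx=4,fy=4)[:,:,::-1])
print(proj("top",o["ee_pos"]+[0,0,-70]))
E
```

```text
[ 433.46999408 -299.88659098  173.12312625] [-0.99879204  0.04907836 -0.00240324] [-1.70184832e+01  1.95411168e+01 -2.26231825e+01  2.83445581e-02
 -4.76883593e+01  1.41862408e+01] [0.35774406 0.29137965 0.32889491]
[[464.80026438 259.97094287]]
```

View pics/t1.png

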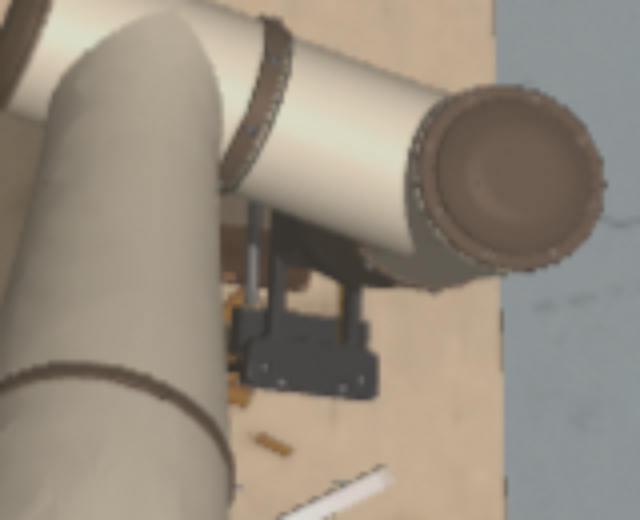

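The arm hides the board, but the tool pose matches the measured board, so I descend and grip.

>>> play_rows([
  [0, 0, -0.03],
  [0, 0.0005, -0.06],
  [0, 0.0005, -0.085],
  [0, 0.0005, -0.098],
  [0, 0.0005, -0.099],
  [0, 0.0005, -0.099],
], spin=[0, 0, 0, 0, 0, 0], claw=[0.087, 0.087, 0.087, 0.087, 0.087, 0.06])

```text
time: 2.75
ee_pos: [433.4, -297.1, 73.6]
orientation: [[-0.049, -0.999, -0.002], [-0.999, 0.049, 0.0], [-0.0, 0.002, -1.0]]
force: [0.5, -0.0, 0.6]
opening: 0.974
gripper_force: 0.0
```

>>> play_rows([
  [0, 0, 0],
  [0, 0, 0],
  [0, 0, 0],
  [0, 0, 0],
  [0, 0, 0],
  [0, 0, 0],
  [0, 0, 0],
  [0, 0, 0],
], spin=[0, 0, 0, 0, 0, 0, 0, 0], claw=[0.03, 0.03, 0.03, 0.03, 0.03, 0.03, 0.03, 0.03])

```text
time: 3.42
ee_pos: [433.7, -297.2, 74.3]
orientation: [[-0.049, -0.999, 0.001], [-0.999, 0.049, -0.0], [0.0, -0.001, -1.0]]
force: [1.0, 0.6, 1.7]
opening: 0.437
gripper_force: 30.0
```

>>> play_rows([
  [0, 0, 0.03],
  [0, 0, 0.07],
  [0.01, 0.03, 0.09],
  [0.02, 0.07, 0.09],
  [0.03, 0.11, 0.09],
  [0.04, 0.15, 0.09],
  [0.05, 0.19, 0.09],
  [0.06, 0.23, 0.09],
], spin=[0, 0, 0.03, 0.06, 0.09, 0.12, 0.15, 0.177], claw=[0.03, 0.03, 0.03, 0.03, 0.03, 0.03, 0.03, 0.03])

```text
time: 4.08
ee_pos: [493.3, -65.2, 164.2]
orientation: [[0.129, -0.992, -0.0], [-0.992, -0.129, 0.0], [-0.0, 0.0, -1.0]]
force: [1.9, 0.2, -0.3]
opening: 0.436
gripper_force: 30.0
```

>>> play_rows([
  [0.01, 0.03, 0],
  [0.02, 0.06, 0],
  [0.03, 0.09, 0],
  [0.0365, 0.1115, 0],
  [0.0365, 0.1115, 0],
  [0.0365, 0.1115, 0],
], spin=[0, 0, 0, 0, 0, 0], claw=[0.03, 0.03, 0.03, 0.03, 0.03, 0.03])

```text
time: 4.58
ee_pos: [529.9, 45.3, 163.7]
orientation: [[0.13, -0.992, -0.001], [-0.992, -0.13, -0.0], [0.0, 0.001, -1.0]]
force: [-0.1, -0.8, -0.7]
opening: 0.436
gripper_force: 30.0
```

```bash
python3 - <<'E'
from h import *
o=readout.get_obs();print(o["ee_pos"],o["orientation"][:,1],o["joint_pos"],o["force"],o["opening"])
im=eyes.read_camera("top");a=cv2.resize(im[160:290,270:420],None,fx=4,fy=4)
s=eyes.read_camera("side");b=cv2.resize(s[120:250,240:380],None,fx=4,fy=4)
cv2.imwrite("pics/t2.png",cv2.resize(np.hstack([a,b]),(800,360))[:,:,::-1])
E
```

```text
[529.8647447   45.34410386 163.69259033] [-9.91569288e-01 -1.29573812e-01  9.87345457e-04] [ 2.23733836e+01  2.07126126e+01 -2.24432813e+01 -1.41076741e-02
 -4.68999074e+01 -1.49187681e+01] [-0.08487059 -0.76902288 -0.73079257] 0.4358631848956204
```

View pics/t2.png

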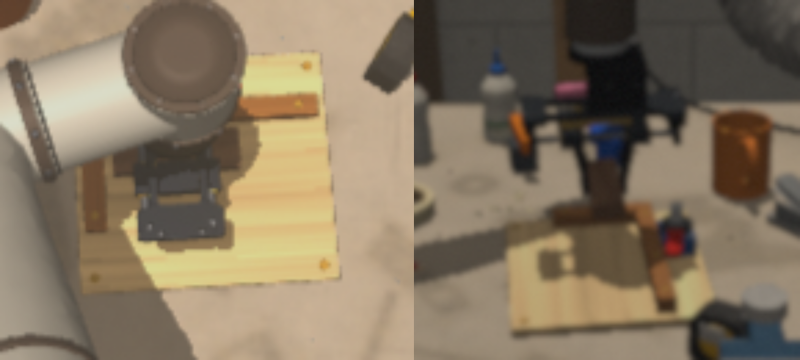

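The board is held level above the jig, parallel to the fence and clear of the end stop (left) and long fence.

>>> play_rows([
  [0, 0, -0.03],
  [0, 0, -0.055],
  [0, 0, -0.07],
  [0, 0, -0.0755],
  [0, 0, -0.0765],
  [0, 0, -0.0765],
], spin=[0, 0, 0, 0, 0, 0], claw=[0.03, 0.03, 0.03, 0.03, 0.03, 0.03])

```text
time: 5.18
ee_pos: [530.1, 43.6, 87.9]
orientation: [[0.127, -0.992, 0.0], [-0.992, -0.127, -0.0], [0.0, -0.0, -1.0]]
force: [0.2, -0.5, -0.5]
opening: 0.429
gripper_force: 30.0
```

>>> play_rows([
  [-0.0003, 0.002, 0],
  [-0.0005, 0.004, 0],
  [-0.0007, 0.0055, 0],
  [-0.0008, 0.0065, 0],
  [-0.0008, 0.0065, 0],
], spin=[-0.002, -0.002, -0.002, -0.002, -0.002], claw=[0.03, 0.03, 0.03, 0.03, 0.03])

```text
time: 5.6
ee_pos: [529.3, 51.3, 87.9]
orientation: [[0.126, -0.992, 0.001], [-0.992, -0.126, 0.0], [-0.0, -0.001, -1.0]]
force: [0.1, -0.0, -0.7]
opening: 0.431
gripper_force: 30.0
```

>>> play_rows([
  [-0.0001, 0.0005, 0],
  [-0.0001, 0.001, 0],
  [-0.0001, 0.001, 0],
], spin=[0, 0, 0], claw=[0.03, 0.03, 0.03])

```text
time: 5.85
ee_pos: [529.1, 52.0, 87.6]
orientation: [[0.126, -0.992, 0.0], [-0.992, -0.126, 0.0], [0.0, -0.0, -1.0]]
force: [0.5, -0.3, -0.5]
opening: 0.436
gripper_force: 30.0
```

>>> play_rows([
  [-0.0001, 0.0005, 0],
  [-0.0001, 0.001, 0],
  [-0.0001, 0.001, 0],
], spin=[0, 0, 0], claw=[0.03, 0.03, 0.03])

```text
time: 6.1
ee_pos: [529.0, 52.9, 87.6]
orientation: [[0.126, -0.992, -0.0], [-0.992, -0.126, -0.0], [0.0, 0.0, -1.0]]
force: [0.2, -0.2, -0.6]
opening: 0.434
gripper_force: 30.0
```

>>> play_rows([
  [-0.0001, 0.0005, 0],
  [-0.0001, 0.001, 0],
  [-0.0001, 0.001, 0],
], spin=[0, 0, 0], claw=[0.03, 0.03, 0.03])

```text
time: 6.35
ee_pos: [528.9, 54.0, 87.6]
orientation: [[0.126, -0.992, 0.0], [-0.992, -0.126, 0.0], [-0.0, -0.0, -1.0]]
force: [-0.4, 0.3, -0.4]
opening: 0.433
gripper_force: 30.0
```

>>> play_rows([
  [0, 0.0004, 0],
  [-0.0001, 0.0008, 0],
  [-0.0001, 0.0008, 0],
], spin=[0, 0, 0], claw=[0.03, 0.03, 0.03])

```text
time: 6.6
ee_pos: [528.8, 54.7, 87.6]
orientation: [[0.126, -0.992, 0.0], [-0.992, -0.126, 0.0], [-0.0, -0.0, -1.0]]
force: [-0.6, -0.2, -0.7]
opening: 0.43
gripper_force: 30.0
```

>>> play_rows([
  [0, 0.0004, 0],
  [-0.0001, 0.0008, 0],
  [-0.0001, 0.0008, 0],
], spin=[0, 0, 0], claw=[0.03, 0.03, 0.03])

```text
time: 6.85
ee_pos: [528.7, 55.6, 87.6]
orientation: [[0.126, -0.992, 0.0], [-0.992, -0.126, 0.0], [0.0, -0.0, -1.0]]
force: [-0.4, -0.1, -0.5]
opening: 0.434
gripper_force: 30.0
```

>>> play_rows([
  [0, 0.0004, 0],
  [-0.0001, 0.0008, 0],
  [-0.0001, 0.0008, 0],
], spin=[0, 0, 0], claw=[0.03, 0.03, 0.03])

```text
time: 7.1
ee_pos: [528.7, 55.7, 87.6]
orientation: [[0.126, -0.992, -0.0], [-0.992, -0.126, -0.001], [0.001, 0.0, -1.0]]
force: [0.6, -5.1, -0.6]
opening: 0.435
gripper_force: 30.0
```

>>> play_rows([
  [0, 0.0004, 0],
  [-0.0001, 0.0008, 0],
  [-0.0001, 0.0008, 0],
], spin=[0, 0, 0], claw=[0.03, 0.03, 0.03])

```text
time: 7.35
ee_pos: [528.6, 55.8, 87.7]
orientation: [[0.126, -0.992, -0.0], [-0.992, -0.126, -0.002], [0.002, 0.001, -1.0]]
force: [3.2, -8.8, -0.6]
opening: 0.431
gripper_force: 30.0
```

Contact with the end stop at about 9 N. I ease off, lower and release.

>>> play_rows([
  [0, -0.001, 0],
  [0, -0.001, -0.001],
  [0, -0.001, -0.0015],
  [0, -0.001, -0.0015],
], spin=[0, 0, 0, 0], claw=[0.03, 0.03, 0.03, 0.03])

```text
time: 7.68
ee_pos: [528.6, 55.7, 86.4]
orientation: [[0.126, -0.992, 0.0], [-0.992, -0.126, -0.001], [0.001, -0.0, -1.0]]
force: [1.1, -5.9, 1.1]
opening: 0.43
gripper_force: 30.0
```

>>> play_rows([
  [0, 0, 0],
  [0, 0, 0],
  [0, 0, 0],
  [0, 0, 0],
], spin=[0, 0, 0, 0], claw=[0.041, 0.042, 0.043, 0.043])

```text
time: 8.02
ee_pos: [528.4, 56.5, 86.0]
orientation: [[0.126, -0.992, -0.0], [-0.992, -0.126, 0.0], [-0.0, -0.0, -1.0]]
force: [-0.3, -0.8, -1.1]
opening: 0.491
gripper_force: 0.0
```

>>> play_rows([
  [0, 0, 0.02],
  [0, 0, 0.045],
  [-0.02, -0.004, 0.05],
  [-0.0414, -0.0078, 0.05],
  [-0.0414, -0.0078, 0.05],
  [-0.0414, -0.0078, 0.05],
  [-0.0414, -0.0078, 0.05],
  [-0.0414, -0.0078, 0.05],
], spin=[0, 0, 0, 0, 0, 0, 0, 0], claw=[0.043, 0.043, 0.03, 0.01, 0, 0, 0, 0])

```text
time: 8.68
ee_pos: [487.9, 48.7, 136.1]
orientation: [[0.126, -0.992, 0.001], [-0.992, -0.126, 0.0], [-0.0, -0.001, -1.0]]
force: [0.0, 0.7, -0.6]
opening: 0.121
gripper_force: 0.0
```

>>> play_rows([
  [0, 0, -0.02],
  [0, 0, -0.04],
  [0, 0, -0.048],
  [0.0026, 0.0003, -0.048],
  [0.005, 0.0006, -0.048],
  [0.005, 0.0006, -0.048],
], spin=[0, 0, 0, 0, 0, 0], claw=[0, 0, 0, 0, 0, 0])

```text
time: 9.18
ee_pos: [493.7, 49.4, 88.8]
orientation: [[0.126, -0.992, 0.002], [-0.992, -0.126, 0.001], [-0.0, -0.002, -1.0]]
force: [0.6, 0.2, 0.4]
opening: 0.003
gripper_force: 0.0
```

```bash
python3 - <<'E'
from h import *
o=readout.get_obs();print(o["ee_pos"],o["force"],o["opening"])
im=eyes.read_camera("top");a=cv2.resize(im[160:290,270:420],None,fx=4,fy=4)
s=eyes.read_camera("side");b=cv2.resize(s[120:250,240:380],None,fx=4,fy=4)
cv2.imwrite("pics/t3.png",cv2.resize(np.hstack([a,b]),(800,360))[:,:,::-1])
E
```

```text
[493.67485775  49.38404439  88.80278232] [0.61908807 0.16592113 0.38001261] 0.003000667661472498
```

View pics/t3.png

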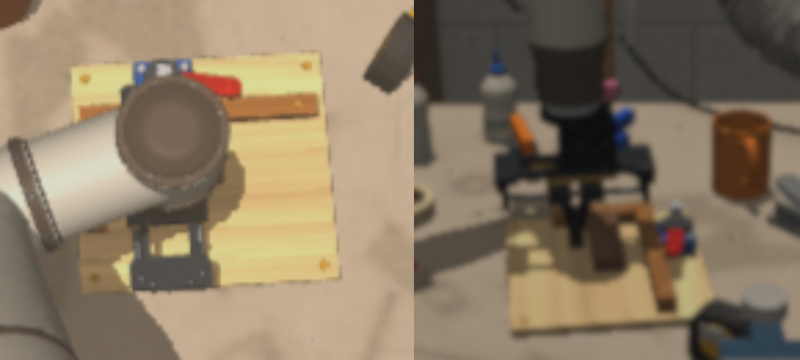

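The side view shows the board lying flat against the end stop, with the closed fingers just behind its long side. I push towards the fence.

>>> play_rows([
  [0.002, 0.0003, 0],
  [0.004, 0.0005, 0],
  [0.006, 0.0008, 0],
  [0.008, 0.001, 0],
  [0.01, 0.0013, 0],
  [0.012, 0.0015, 0],
  [0.014, 0.0018, 0],
  [0.016, 0.002, 0],
], spin=[0, 0, 0, 0, 0, 0, 0, 0], claw=[0, 0, 0, 0, 0, 0, 0, 0])

```text
time: 9.95
ee_pos: [508.1, 50.8, 88.0]
orientation: [[0.126, -0.992, -0.001], [-0.992, -0.126, -0.0], [0.0, 0.001, -1.0]]
force: [-1.1, -0.1, 1.0]
opening: 0.003
gripper_force: 0.4
```

>>> play_rows([
  [0.001, 0.0001, 0],
  [0.002, 0.0003, 0],
  [0.003, 0.0004, 0],
  [0.004, 0.0005, 0],
  [0.0045, 0.0006, 0],
  [0.005, 0.0006, 0],
], spin=[0, 0, 0, 0, 0, 0], claw=[0, 0, 0, 0, 0, 0])

```text
time: 10.45
ee_pos: [513.2, 51.5, 88.1]
orientation: [[0.126, -0.992, 0.0], [-0.992, -0.126, 0.0], [-0.0, -0.0, -1.0]]
force: [-0.6, 0.1, 0.9]
opening: 0.005
gripper_force: 0.2
```

>>> play_rows([
  [0.0005, 0.0001, 0],
  [0.001, 0.0001, 0],
  [0.0015, 0.0002, 0],
  [0.002, 0.0002, 0],
], spin=[0, 0, 0, 0], claw=[0, 0, 0, 0])

```text
time: 10.78
ee_pos: [515.2, 51.7, 88.1]
orientation: [[0.126, -0.992, 0.0], [-0.992, -0.126, 0.0], [-0.0, -0.0, -1.0]]
force: [0.2, -0.2, -0.7]
opening: 0.005
gripper_force: 0.1
```

>>> play_rows([
  [0.0004, 0, 0],
  [0.0008, 0.0001, 0],
  [0.0012, 0.0001, 0],
  [0.0012, 0.0001, 0],
], spin=[0, 0, 0, 0], claw=[0, 0, 0, 0])

```text
time: 11.12
ee_pos: [516.4, 51.8, 88.1]
orientation: [[0.126, -0.992, 0.0], [-0.992, -0.126, 0.0], [-0.0, -0.0, -1.0]]
force: [-0.3, 0.2, -0.8]
opening: 0.003
gripper_force: 0.1
```

>>> play_rows([
  [0.0004, 0, 0],
  [0.0008, 0.0001, 0],
  [0.001, 0.0001, 0],
  [0.001, 0.0001, 0],
], spin=[0, 0, 0, 0], claw=[0, 0, 0, 0])

```text
time: 11.45
ee_pos: [517.3, 51.9, 88.1]
orientation: [[0.126, -0.992, 0.0], [-0.992, -0.126, -0.0], [0.0, 0.0, -1.0]]
force: [0.3, -1.1, 0.3]
opening: 0.01
gripper_force: 0.2
```

>>> play_rows([
  [0.0004, 0, 0],
  [0.0008, 0.0001, 0],
  [0.001, 0.0001, 0],
  [0.001, 0.0001, 0],
], spin=[0, 0, 0, 0], claw=[0, 0, 0, 0])

```text
time: 11.78
ee_pos: [518.4, 52.0, 88.1]
orientation: [[0.126, -0.992, 0.0], [-0.992, -0.126, 0.0], [-0.0, -0.0, -1.0]]
force: [-0.4, -0.0, 0.2]
opening: 0.008
gripper_force: 0.1
```

>>> play_rows([
  [0.0004, 0, 0],
  [0.0008, 0.0001, 0],
  [0.001, 0.0001, 0],
  [0.001, 0.0001, 0],
], spin=[0, 0, 0, 0], claw=[0, 0, 0, 0])

```text
time: 12.12
ee_pos: [519.4, 52.1, 88.1]
orientation: [[0.126, -0.992, 0.0], [-0.992, -0.126, 0.0], [-0.0, -0.0, -1.0]]
force: [-0.1, -0.2, -0.2]
opening: -0.001
gripper_force: 0.1
```

>>> play_rows([
  [0.0004, 0, 0],
  [0.0008, 0.0001, 0],
  [0.001, 0.0001, 0],
  [0.001, 0.0001, 0],
], spin=[0, 0, 0, 0], claw=[0, 0, 0, 0])

```text
time: 12.45
ee_pos: [520.4, 52.2, 88.1]
orientation: [[0.126, -0.992, 0.0], [-0.992, -0.126, 0.0], [-0.0, -0.0, -1.0]]
force: [-0.2, -0.5, 1.0]
opening: 0.008
gripper_force: 0.1
```

```bash
python3 - <<'E'
from h import *
s=eyes.read_camera("side");b=cv2.resize(s[170:250,260:360],None,fx=8,fy=8)[:600]
im=eyes.read_camera("top")
cv2.imwrite("pics/t4.png",cv2.resize(np.hstack([b,cv2.resize(im[160:290,270:420],(692,600))]),(800,320))[:,:,::-1])
E
```

```text
(no output)
```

View pics/t4.png

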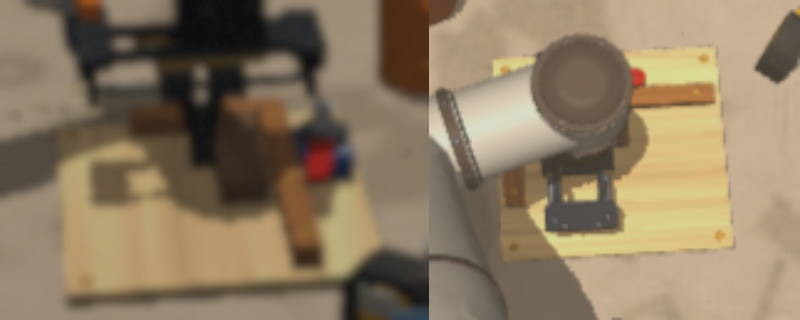

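The board is now only a few mm from the fence and the fingers touch it. I continue gently.

>>> play_rows([
  [0.0004, 0, 0],
  [0.0008, 0.0001, 0],
  [0.001, 0.0001, 0],
  [0.001, 0.0001, 0],
], spin=[0, 0, 0, 0], claw=[0, 0, 0, 0])

```text
time: 12.88
ee_pos: [521.3, 52.3, 88.1]
orientation: [[0.126, -0.992, -0.0], [-0.992, -0.126, -0.0], [0.0, 0.0, -1.0]]
force: [-0.7, -0.2, 0.1]
opening: 0.012
gripper_force: 0.4
```

>>> play_rows([
  [0.0004, 0, 0],
  [0.0008, 0.0001, 0],
  [0.001, 0.0001, 0],
  [0.001, 0.0001, 0],
], spin=[0, 0, 0, 0], claw=[0, 0, 0, 0])

```text
time: 13.22
ee_pos: [522.5, 52.4, 88.1]
orientation: [[0.126, -0.992, 0.0], [-0.992, -0.126, 0.0], [-0.0, -0.0, -1.0]]
force: [0.0, -0.2, -0.9]
opening: 0.006
gripper_force: 0.0
```

>>> play_rows([
  [0.0004, 0, 0],
  [0.0008, 0.0001, 0],
  [0.001, 0.0001, 0],
  [0.001, 0.0001, 0],
], spin=[0, 0, 0, 0], claw=[0, 0, 0, 0])

```text
time: 13.55
ee_pos: [523.4, 52.5, 88.1]
orientation: [[0.126, -0.992, 0.0], [-0.992, -0.126, 0.0], [-0.0, -0.0, -1.0]]
force: [-1.2, -0.1, -0.4]
opening: 0.01
gripper_force: 0.1
```

>>> play_rows([
  [0.0004, 0, 0],
  [0.0008, 0.0001, 0],
  [0.001, 0.0001, 0],
  [0.001, 0.0001, 0],
], spin=[0, 0, 0, 0], claw=[0, 0, 0, 0])

```text
time: 13.88
ee_pos: [524.4, 52.6, 88.1]
orientation: [[0.126, -0.992, 0.0], [-0.992, -0.126, 0.0], [-0.0, -0.0, -1.0]]
force: [0.0, -0.9, 0.4]
opening: 0.007
gripper_force: 0.0
```

>>> play_rows([
  [0.0004, 0, 0],
  [0.0008, 0.0001, 0],
  [0.001, 0.0001, 0],
  [0.001, 0.0001, 0],
], spin=[0, 0, 0, 0], claw=[0, 0, 0, 0])

```text
time: 14.22
ee_pos: [525.4, 52.7, 88.1]
orientation: [[0.126, -0.992, 0.0], [-0.992, -0.126, -0.0], [0.0, -0.0, -1.0]]
force: [0.5, -1.2, 0.2]
opening: 0.002
gripper_force: 0.1
```

>>> play_rows([
  [0.0004, 0, 0],
  [0.0008, 0.0001, 0],
  [0.001, 0.0001, 0],
  [0.001, 0.0001, 0],
], spin=[0, 0, 0, 0], claw=[0, 0, 0, 0])

```text
time: 14.55
ee_pos: [525.6, 52.6, 88.0]
orientation: [[0.125, -0.992, -0.002], [-0.992, -0.125, -0.0], [0.0, 0.002, -1.0]]
force: [-3.3, 0.8, 2.3]
opening: 0.007
gripper_force: 1.5
```

>>> play_rows([
  [0.0004, 0, 0],
  [0.0008, 0.0001, 0],
  [0.0008, 0.0001, 0],
  [0.0008, 0.0001, 0],
], spin=[0, 0, 0, 0], claw=[0, 0, 0, 0])

```text
time: 14.88
ee_pos: [525.7, 52.6, 87.9]
orientation: [[0.125, -0.992, -0.003], [-0.992, -0.125, -0.001], [0.0, 0.003, -1.0]]
force: [-5.4, 0.7, 3.7]
opening: 0.005
gripper_force: 2.7
```

>>> play_rows([
  [-0.002, -0.0003, 0],
  [-0.01, -0.0013, 0],
  [-0.02, -0.0025, 0.005],
  [-0.02, -0.0025, 0.04],
  [-0.045, -0.04, 0.06],
  [-0.075, -0.075, 0.06],
  [-0.105, -0.11, 0.06],
  [-0.115, -0.13, 0.06],
], spin=[0, 0, 0, 0, 0, 0, 0, 0], claw=[0, 0, 0, 0, 0, 0, 0, 0])

```text
time: 15.55
ee_pos: [409.5, -78.1, 148.8]
orientation: [[0.127, -0.992, 0.002], [-0.992, -0.127, 0.001], [-0.0, -0.002, -1.0]]
force: [0.5, -0.1, -0.4]
opening: 0.002
gripper_force: 0.0
```

```bash
python3 - <<'E'
from h import *
o=readout.get_obs();print(o["ee_pos"],o["force"],o["opening"])
im=eyes.read_camera("top")
a=cv2.resize(im[165:275,285:400],None,fx=5,fy=5,interpolation=cv2.INTER_CUBIC);cv2.imwrite("pics/z5.png",a[:,:,::-1])
th=np.radians(7.316);R=np.array([[np.cos(th),-np.sin(th)],[np.sin(th),np.cos(th)]]);t=np.array([530.45,12.02])
for n in [(45,100),(45,-20),(7,-20),(7,100)]: print(n,(proj("top",np.r_[R@n+t,34])[0]-[285,165])*5+2)
E
```

```text
[409.4730953  -78.05459289 148.80347204] [ 0.48693415 -0.07859083 -0.43935038] 0.0024760190664344277
(45, 100) [111.07520518 202.77270231]
(45, -20) [326.58591117 190.59847369]
(7, -20) [331.45852936 257.68634979]
(7, 100) [114.58013333 270.02863425]
```

View pics/z5.png

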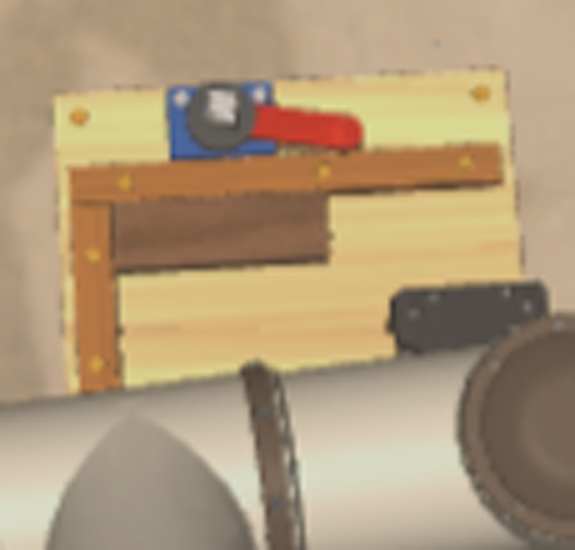

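The board sits tight in the corner: its end is at x≈328 in the crop where 329 was predicted, with no visible gap. I add a gentle push on its end as a check.

>>> play_rows([
  [0.035, 0.013, 0],
  [0.072, 0.028, 0],
  [0.11, 0.042, 0],
  [0.14, 0.052, 0],
  [0.151, 0.0575, -0.02],
  [0.151, 0.0575, -0.05],
  [0.151, 0.0575, -0.0605],
  [0.151, 0.0575, -0.0605],
], spin=[0, 0, 0, 0, 0, 0, 0, 0], claw=[0, 0, 0, 0, 0, 0, 0, 0])

```text
time: 16.27
ee_pos: [560.6, -20.0, 84.8]
orientation: [[0.125, -0.992, -0.007], [-0.992, -0.125, -0.001], [0.0, 0.007, -1.0]]
force: [0.1, -0.7, -0.1]
opening: 0.002
gripper_force: 0.0
```

>>> play_rows([
  [-0.0001, 0.0012, 0],
  [-0.0003, 0.0024, 0],
  [-0.0005, 0.0036, 0],
  [-0.0006, 0.0044, 0],
  [-0.0006, 0.005, 0],
  [-0.0006, 0.005, 0],
], spin=[0, 0, 0, 0, 0, 0], claw=[0, 0, 0, 0, 0, 0])

```text
time: 16.77
ee_pos: [563.1, -15.1, 89.1]
orientation: [[0.126, -0.992, 0.002], [-0.992, -0.126, -0.001], [0.001, -0.002, -1.0]]
force: [0.4, -4.3, 4.0]
opening: 0.005
gripper_force: 2.3
```

>>> play_rows([
  [-0.0001, 0.0004, 0],
  [-0.0001, 0.0008, 0],
  [-0.0001, 0.0012, 0],
  [-0.0001, 0.0012, 0],
], spin=[0, 0, 0, 0], claw=[0, 0, 0, 0])

```text
time: 17.1
ee_pos: [563.1, -14.9, 89.0]
orientation: [[0.126, -0.992, 0.002], [-0.992, -0.126, -0.002], [0.002, -0.001, -1.0]]
force: [1.2, -8.6, 5.5]
opening: 0.012
gripper_force: 4.7
```

Solid contact, so the board is flush on both faces. Next I back off and go to the handle.

>>> play_rows([
  [0, -0.005, 0],
  [0, -0.01, 0.02],
  [0, -0.01, 0.05],
  [0, -0.01, 0.08],
  [-0.018, 0.025, 0.08],
  [-0.036, 0.06, 0.08],
  [-0.054, 0.095, 0.08],
  [-0.072, 0.13, 0.08],
], spin=[0, 0, 0, 0, 0.04, 0.08, 0.12, 0.17], claw=[0, 0, 0, 0, 0.06, 0.06, 0.06, 0.06])

```text
time: 17.77
ee_pos: [489.1, 117.8, 167.6]
orientation: [[0.292, -0.956, 0.0], [-0.956, -0.292, 0.001], [-0.001, -0.0, -1.0]]
force: [0.7, 0.5, -0.7]
opening: 0.22
gripper_force: 0.0
```

>>> play_rows([
  [-0.016, 0.036, 0],
  [-0.032, 0.072, 0],
  [-0.048, 0.108, 0],
  [-0.064, 0.144, 0],
  [-0.08, 0.18, 0],
  [-0.088, 0.198, 0],
  [-0.088, 0.198, 0],
  [-0.088, 0.198, 0],
], spin=[0, 0, 0, 0, 0, 0, 0, 0], claw=[0.05, 0.05, 0.05, 0.05, 0.05, 0.05, 0.05, 0.05])

```text
time: 18.43
ee_pos: [401.5, 315.4, 167.2]
orientation: [[0.294, -0.956, -0.001], [-0.956, -0.294, 0.0], [-0.0, 0.001, -1.0]]
force: [0.2, -0.4, -0.0]
opening: 0.572
gripper_force: 0.0
```

```bash
python3 - <<'E'
from h import *
o=readout.get_obs();print(o["ee_pos"],o["force"],o["opening"],np.degrees(np.arctan2(*o["orientation"][1::-1,1])),o["joint_pos"])
im=eyes.read_camera("top")
# foot + bar seen in side: bar height check
s=eyes.read_camera("side");c=comp(s,(5,150,100),(20,255,255),(255,150,300,195));print(cv2.boundingRect(c))
m=c.mean(0);print(m)
# ray intersection: side-view centroid vs top-view bar centre at mid height
print(plane("side",[c.min(0)*.5+c.max(0)*.5],52), proj("side",[401.2,313.3,52]))
E
```

```text
[401.47041489 315.43025881 167.2316172 ] [ 0.24005915 -0.40094965 -0.03319316] 0.5719537702506557 -162.92427491577453 [ 56.37341433  18.64211257 -25.11938995  -0.06300507 -46.26600248
 -39.25412999]
(276, 162, 6, 9)
[278.5        165.94444444]
[[405.61265194 326.88895576  52.        ]] [[277.02639011 167.41015366]]
```

>>> play_rows([
  [0, -0.002, -0.02],
  [0, -0.002, -0.04],
  [0, -0.002, -0.05],
  [0, -0.002, -0.0545],
  [0, -0.002, -0.0545],
  [0, -0.002, -0.0545],
], spin=[0, 0, 0, 0, 0, 0], claw=[0.05, 0.05, 0.05, 0.05, 0.05, 0.04])

```text
time: 19.03
ee_pos: [402.9, 312.4, 113.5]
orientation: [[0.291, -0.957, 0.0], [-0.957, -0.291, 0.0], [-0.0, -0.001, -1.0]]
force: [0.6, 0.6, -0.1]
opening: 0.549
gripper_force: 0.0
```

>>> play_rows([
  [0, 0, 0],
  [0, 0, 0],
  [0, 0, 0],
  [0, 0, 0],
  [0, 0, 0],
  [0, 0, 0],
  [0, 0, 0],
], spin=[0, 0, 0, 0, 0, 0, 0], claw=[0.025, 0.01, 0.01, 0.01, 0.01, 0.01, 0.01])

```text
time: 19.62
ee_pos: [402.5, 312.8, 113.4]
orientation: [[0.292, -0.956, 0.001], [-0.956, -0.292, 0.001], [-0.0, -0.001, -1.0]]
force: [-0.5, -0.0, 1.7]
opening: 0.201
gripper_force: 29.9
```

Gripped (17.5 mm on the 18 mm bar). I lift and carry it to above the spindle.

>>> play_rows([
  [0, 0, 0.03],
  [0, 0, 0.065],
  [0, -0.02, 0.095],
  [0.025, -0.05, 0.1],
  [0.05, -0.08, 0.1],
  [0.075, -0.11, 0.1],
  [0.1, -0.14, 0.1],
  [0.125, -0.165, 0.1],
], spin=[0, 0, -0.05, -0.1, -0.16, -0.22, -0.28, -0.354], claw=[0.01, 0.01, 0.01, 0.01, 0.01, 0.01, 0.01, 0.01])

```text
time: 20.28
ee_pos: [527.5, 145.4, 212.8]
orientation: [[-0.062, -0.998, -0.002], [-0.998, 0.062, -0.0], [0.0, 0.002, -1.0]]
force: [0.4, 1.7, -0.5]
opening: 0.205
gripper_force: 29.9
```

>>> play_rows([
  [0.025, -0.025, 0],
  [0.05, -0.05, 0],
  [0.07, -0.075, 0],
  [0.085, -0.0895, 0],
  [0.0855, -0.0895, 0],
  [0.0855, -0.0895, 0],
  [0.0855, -0.0895, 0],
], spin=[0, 0, 0, 0, 0, 0, 0], claw=[0.01, 0.01, 0.01, 0.01, 0.01, 0.01, 0.01])

```text
time: 20.87
ee_pos: [612.1, 58.2, 212.3]
orientation: [[-0.058, -0.998, -0.002], [-0.998, 0.058, -0.0], [0.0, 0.002, -1.0]]
force: [-0.4, 0.1, -0.9]
opening: 0.206
gripper_force: 29.9
```

```bash
python3 - <<'E'
from h import *
o=readout.get_obs();e=o["ee_pos"];print(e,o["force"],o["opening"],np.degrees(np.arctan2(*o["orientation"][1::-1,1])),o["joint_pos"])
n="side"
im=eyes.read_camera(n);h=cv2.cvtColor(im,cv2.COLOR_RGB2HSV)
zo=e[2]-113.4
print("bottom of handle z",zo,"pred px bar centre",proj(n,[e[0],e[1],zo+52]),"foot bottom centre",proj(n,[e[0],e[1],zo]),"spindle top",proj(n,[613,58.2,70.5]))
cv2.imwrite("pics/s6.png",cv2.resize(im[120:220,285:385],None,fx=6,fy=6,interpolation=cv2.INTER_CUBIC)[:,:,::-1])
E
```

```text
[612.05189948  58.20394269 212.27961028] [-0.3507102   0.10523888 -0.94102189] 0.2061645856463728 176.65950186539246 [ 2.04835616e+01  2.48061287e+01 -7.30936276e+00 -4.08675918e-02
 -5.79999173e+01 -2.38023527e+01]
bottom of handle z 98.87961028285329 pred px bar centre [[332.38905144 170.62042451]] foot bottom centre [[332.37387004 184.99585377]] spindle top [[332.65010943 192.6600646 ]]
```

View pics/s6.png

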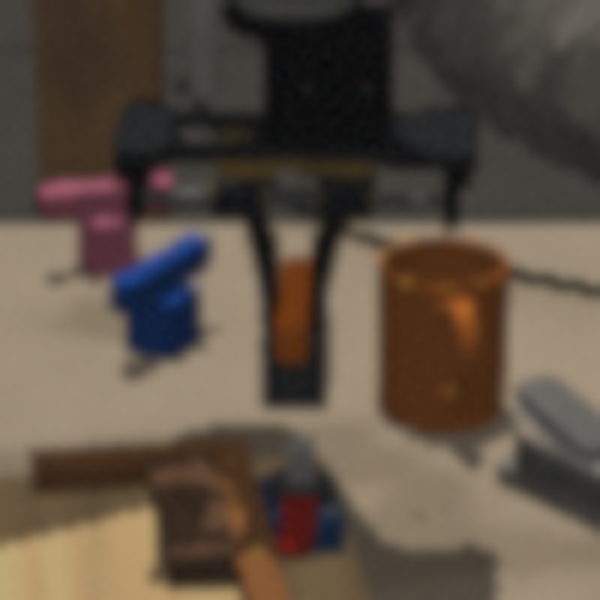

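The held orange handle's foot (crop x≈295) is lined up over the spindle (crop x≈298), and the mug is untouched. I apply a small correction and descend while watching the force.

>>> play_rows([
  [0.001, -0.0004, -0.01],
  [0.0012, -0.0004, -0.02],
  [0.0012, -0.0004, -0.026],
  [0.0012, -0.0004, -0.026],
  [0.0012, -0.0004, -0.026],
], spin=[0, 0, 0, 0, 0], claw=[0.01, 0.01, 0.01, 0.01, 0.01])

```text
time: 21.33
ee_pos: [613.6, 57.9, 186.2]
orientation: [[-0.057, -0.998, -0.002], [-0.998, 0.057, -0.001], [0.001, 0.002, -1.0]]
force: [0.9, 0.4, -1.8]
opening: 0.204
gripper_force: 29.9
```

>>> play_rows([
  [0, 0, -0.0015],
  [0, 0, -0.003],
  [0, 0, -0.004],
  [0, 0, -0.005],
  [0, 0, -0.005],
], spin=[0, 0, 0, 0, 0], claw=[0.01, 0.01, 0.01, 0.01, 0.01])

```text
time: 21.75
ee_pos: [614.0, 57.6, 182.0]
orientation: [[-0.058, -0.998, -0.0], [-0.998, 0.058, -0.0], [0.0, 0.0, -1.0]]
force: [-0.3, -1.1, -1.4]
opening: 0.208
gripper_force: 29.9
```

>>> play_rows([
  [0, 0, -0.001],
  [0, 0, -0.002],
  [0, 0, -0.003],
  [0, 0, -0.004],
  [0, 0, -0.004],
], spin=[0, 0, 0, 0, 0], claw=[0.01, 0.01, 0.01, 0.01, 0.01])

```text
time: 22.17
ee_pos: [614.0, 57.7, 177.8]
orientation: [[-0.058, -0.998, -0.0], [-0.998, 0.058, -0.0], [0.0, 0.0, -1.0]]
force: [0.1, 0.1, -2.7]
opening: 0.206
gripper_force: 29.9
```

>>> play_rows([
  [0, 0, -0.002],
  [0, 0, -0.004],
  [0, 0, -0.006],
  [0, 0, -0.008],
  [0, 0, -0.008],
], spin=[0, 0, 0, 0, 0], claw=[0.01, 0.01, 0.01, 0.01, 0.01])

```text
time: 22.58
ee_pos: [614.0, 57.7, 169.6]
orientation: [[-0.058, -0.998, -0.0], [-0.998, 0.058, -0.0], [0.0, 0.0, -1.0]]
force: [-0.2, -0.3, -2.1]
opening: 0.201
gripper_force: 29.9
```

>>> play_rows([
  [0, 0, -0.002],
  [0, 0, -0.004],
  [0, 0, -0.006],
  [0, 0, -0.0075],
  [0, 0, -0.0075],
], spin=[0, 0, 0, 0, 0], claw=[0.01, 0.01, 0.01, 0.01, 0.01])

```text
time: 23.0
ee_pos: [614.1, 57.7, 162.2]
orientation: [[-0.058, -0.998, -0.0], [-0.998, 0.058, -0.0], [0.0, 0.0, -1.0]]
force: [0.9, 0.1, -1.8]
opening: 0.206
gripper_force: 29.9
```

>>> play_rows([
  [0, 0, -0.001],
  [0, 0, -0.002],
  [0, 0, -0.003],
  [0, 0, -0.003],
], spin=[0, 0, 0, 0], claw=[0.01, 0.01, 0.01, 0.01])

```text
time: 23.33
ee_pos: [614.1, 57.7, 159.9]
orientation: [[-0.058, -0.998, 0.0], [-0.998, 0.058, -0.0], [0.0, -0.0, -1.0]]
force: [-0.0, 0.3, 0.3]
opening: 0.204
gripper_force: 29.9
```

Seated at the expected height. Now I turn it clockwise.

>>> play_rows([
  [0, 0, 0],
  [0, 0, 0],
  [0, 0, 0],
  [0, 0, 0],
  [0, 0, 0],
  [0, 0, 0],
  [0, 0, 0],
  [0, 0, 0],
], spin=[-0.06, -0.12, -0.18, -0.24, -0.3, -0.36, -0.42, -0.48], claw=[0.01, 0.01, 0.01, 0.01, 0.01, 0.01, 0.01, 0.01])

```text
time: 24.0
ee_pos: [615.0, 58.3, 160.0]
orientation: [[-0.514, -0.858, 0.003], [-0.858, 0.514, 0.001], [-0.002, -0.002, -1.0]]
force: [0.6, 1.8, -1.1]
opening: 0.206
gripper_force: 29.9
```

>>> play_rows([
  [0, 0, 0],
  [0, 0, 0],
  [0, 0, 0],
  [0, 0, 0],
  [0, 0, 0],
  [0, 0, 0],
  [0, 0, 0],
  [0, 0, 0],
], spin=[-0.06, -0.12, -0.18, -0.24, -0.3, -0.36, -0.42, -0.48], claw=[0.01, 0.01, 0.01, 0.01, 0.01, 0.01, 0.01, 0.01])

```text
time: 24.67
ee_pos: [615.1, 58.4, 160.0]
orientation: [[-0.852, -0.523, 0.003], [-0.523, 0.852, 0.001], [-0.003, -0.001, -1.0]]
force: [0.5, 1.9, -1.4]
opening: 0.205
gripper_force: 29.9
```

```bash
python3 - <<'E'
from h import *
o=readout.get_obs();print(o["ee_pos"],o["force"],o["torque"],o["joint_pos"],np.degrees(np.arctan2(*o["orientation"][1::-1,1])))
E
```

```text
[615.11495936  58.41663408 159.9851242 ] [ 0.47355693  1.90589219 -1.37990803] [ 0.5432077  -0.59508321  0.07174095] [ 2.04113963e+01  2.80622957e+01 -1.03945069e+01 -6.89696455e-03
 -5.13423033e+01 -7.88603337e+01] 121.54670577337245
```

>>> play_rows([
  [0, 0, 0],
  [0, 0, 0],
  [0, 0, 0],
  [0, 0, 0],
  [0, 0, 0],
  [0, 0, 0],
  [0, 0, 0],
  [0, 0, 0],
], spin=[-0.06, -0.12, -0.18, -0.24, -0.3, -0.36, -0.42, -0.48], claw=[0.01, 0.01, 0.01, 0.01, 0.01, 0.01, 0.01, 0.01])

```text
time: 25.33
ee_pos: [615.3, 58.4, 160.0]
orientation: [[-0.997, -0.071, 0.004], [-0.071, 0.998, 0.001], [-0.004, 0.001, -1.0]]
force: [0.7, 0.8, -1.1]
opening: 0.202
gripper_force: 29.9
```

```bash
cat > fing.py <<'E'
from h import *
o=readout.get_obs();print(o["torque"],o["joint_pos"][5])
th=np.radians(7.316);R=np.array([[np.cos(th),-np.sin(th)],[np.sin(th),np.cos(th)]]);t=np.array([530.45,12.02])
for n in("top","side"):
    im=eyes.read_camera(n);h=cv2.cvtColor(im,cv2.COLOR_RGB2HSV)
    m=cv2.inRange(h,np.array((0,170,60)),np.array((6,255,255)))|cv2.inRange(h,np.array((170,170,60)),np.array((180,255,255)))
    x,y=proj(n,np.r_[R@[70,30]+t,46])[0].astype(int);k=np.zeros_like(m);k[y-35:y+35,x-35:x+35]=m[y-35:y+35,x-35:x+35]
    v,u=np.nonzero(k)
    if len(u)<5: print(n,"no red");continue
    P=plane(n,np.c_[u,v],46)[:,:2];Q=(P-t)@R
    print(n,len(u),"jig-frame red min",Q.min(0).round(0),"max",Q.max(0).round(0),"mean",Q.mean(0).round(0))
    for a in (1.2,1.3,1.4,1.5,1.57): print(a, np.round([88-80*np.sin(a),35-80*np.cos(a)]),end=";")
    print()
E
python3 fing.py
```

```text
[ 0.48431638 -0.76190863  0.12000898] -106.36087873956755
top 90 jig-frame red min [10. 18.] max [53. 39.] mean [29. 28.]
1.2 [13.  6.];1.3 [11. 14.];1.4 [ 9. 21.];1.5 [ 8. 29.];1.57 [ 8. 35.];
side 57 jig-frame red min [16.  5.] max [71. 30.] mean [43. 18.]
1.2 [13.  6.];1.3 [11. 14.];1.4 [ 9. 21.];1.5 [ 8. 29.];1.57 [ 8. 35.];
```

The finger is at about 1.45 rad; I add about 0.1 more.

>>> play_rows([
  [0, 0, 0],
  [0, 0, 0],
  [0, 0, 0],
], spin=[-0.05, -0.1, -0.1], claw=[0.01, 0.01, 0.01])

```text
time: 25.68
ee_pos: [615.3, 58.3, 160.0]
orientation: [[-1.0, 0.026, 0.003], [0.026, 1.0, 0.001], [-0.003, 0.001, -1.0]]
force: [3.3, 1.8, -2.5]
opening: 0.206
gripper_force: 29.9
```

>>> play_rows([
  [0, 0, 0],
  [0, 0, 0],
  [0, 0, 0],
  [0, 0, 0],
  [0, 0, 0],
  [0, 0, 0],
], spin=[0, 0, 0, 0, 0, 0], claw=[0.03, 0.04, 0.05, 0.05, 0.05, 0.05])

```text
time: 26.18
ee_pos: [613.9, 57.5, 159.6]
orientation: [[-1.0, 0.027, -0.0], [0.027, 1.0, -0.0], [0.0, -0.0, -1.0]]
force: [0.5, -0.1, -0.1]
opening: 0.54
gripper_force: 0.0
```

>>> play_rows([
  [0, 0, 0.02],
  [0, 0, 0.05],
  [0, 0, 0.09],
  [0, 0.03, 0.12],
  [-0.01, 0.07, 0.12],
  [-0.02, 0.11, 0.12],
  [-0.03, 0.15, 0.12],
  [-0.04, 0.19, 0.12],
], spin=[0, 0, 0, 0, 0, 0, 0, 0], claw=[0.05, 0.05, 0.05, 0.05, 0.05, 0.05, 0.05, 0.05])

```text
time: 26.85
ee_pos: [573.3, 249.1, 280.1]
orientation: [[-1.0, 0.028, 0.0], [0.028, 1.0, 0.0], [-0.0, 0.0, -1.0]]
force: [1.4, 0.3, 0.1]
opening: 0.575
gripper_force: 0.0
```

```bash
python3 fing.py; python3 - <<'E'
from h import *
im=eyes.read_camera("top")
th=np.radians(7.316);R=np.array([[np.cos(th),-np.sin(th)],[np.sin(th),np.cos(th)]]);t=np.array([530.45,12.02])
x,y=proj("top",np.r_[R@[88,35]+t,110])[0].astype(int)
c=comp(im,(5,150,100),(20,255,255),(x-30,y-25,x+30,y+18));print("bar",rect(plane("top",c,110.5)), "spindle",R@[88,35]+t)
# board outline in jig frame: dark brown at z 34
x0,y0,x1,y1=300,195,358,222
c=comp(im,(0,40,20),(16,140,140),(x0,y0,x1,y1))
Q=(plane("top",c,34)[:,:2]-t)@R;print("board jig",cv2.minAreaRect(Q.astype(np.float32)),Q.min(0),Q.max(0))
E
```

```text
[ 0.0627851  -0.2737677  -0.02245358] -129.8739225484882
top 82 jig-frame red min [11. 25.] max [45. 43.] mean [27. 34.]
1.2 [13.  6.];1.3 [11. 14.];1.4 [ 9. 21.];1.5 [ 8. 29.];1.57 [ 8. 35.];
side 55 jig-frame red min [17.  9.] max [71. 37.] mean [41. 23.]
1.2 [13.  6.];1.3 [11. 14.];1.4 [ 9. 21.];1.5 [ 8. 29.];1.57 [ 8. 35.];
bar (array([613.6,  70.3]), array([90. , 41.8]), 3.7) spindle [613.27662928  57.9411224 ]
board jig ((24.911638259887695, 42.80946731567383), (116.44911193847656, 38.96086120605469), 89.9205093383789) [  5.36300297 -15.40292759] [ 44.44760761 101.04869012]
```

The finger is at about 1.55 rad. The bar and board masks look loose, so I check them with edge profiles.

```bash
python3 - <<'E'
from h import *
im=eyes.read_camera("top")
th=np.radians(7.316);R=np.array([[np.cos(th),-np.sin(th)],[np.sin(th),np.cos(th)]]);t=np.array([530.45,12.02])
g=im.astype(np.float32)
def prof(pts,z):
    p=proj("top",np.c_[np.array(pts)@R.T+t,np.full(len(pts),z)]).astype(np.float32)
    return cv2.remap(g,p[:,0][None],p[:,1][None],cv2.INTER_LINEAR)[0].astype(int)
for x in(12,20): print("end x",x,[(y,*c) for y,c in zip(range(-32,-8,2),prof([(x,y) for y in range(-32,-8,2)],34).tolist())])
print("stop",[(y,*c) for y,c in zip(range(92,108,2),prof([(15,y) for y in range(92,108,2)],34).tolist())])
for y in(0,70): print("fence",y,[(x,*c) for x,c in zip(range(38,54,2),prof([(x,y) for x in range(38,54,2)],34).tolist())])
x,y=proj("top",np.r_[R@[88,35]+t,110])[0].astype(int)
h=cv2.cvtColor(im,cv2.COLOR_RGB2HSV);
for s in(170,190,210):
    c=comp(im,(8,s,110),(20,255,255),(x-30,y-30,x+30,y+30));print(s,"bar",rect(plane("top",c,110.5)),len(c))
E
```

```text
end x 12 [(-32, 221, 196, 132), (-30, 221, 196, 132), (-28, 221, 196, 132), (-26, 221, 196, 132), (-24, 221, 196, 132), (-22, 221, 195, 132), (-20, 206, 179, 121), (-18, 163, 132, 93), (-16, 142, 109, 79), (-14, 133, 99, 73), (-12, 134, 99, 73), (-10, 133, 99, 73)]
end x 20 [(-32, 220, 201, 136), (-30, 220, 202, 136), (-28, 221, 201, 135), (-26, 221, 201, 135), (-24, 221, 202, 136), (-22, 220, 202, 136), (-20, 195, 172, 117), (-18, 159, 130, 91), (-16, 145, 109, 79), (-14, 143, 105, 77), (-12, 142, 105, 77), (-10, 141, 104, 75)]
stop [(92, 135, 99, 71), (94, 135, 98, 71), (96, 137, 99, 72), (98, 138, 100, 73), (100, 129, 93, 65), (102, 139, 96, 61), (104, 169, 110, 64), (106, 177, 115, 65)]
fence 0 [(38, 128, 96, 70), (40, 128, 95, 69), (42, 125, 92, 69), (44, 133, 96, 67), (46, 150, 103, 66), (48, 178, 118, 67), (50, 183, 121, 68), (52, 183, 121, 68)]
fence 70 [(38, 137, 100, 73), (40, 137, 100, 73), (42, 137, 100, 72), (44, 136, 99, 70), (46, 144, 100, 64), (48, 161, 109, 63), (50, 176, 117, 65), (52, 176, 117, 65)]
170 bar (array([611.6,  60.1]), array([96.2, 18.4]), -0.89) 77
190 bar (array([611.7,  59.2]), array([91. , 16.2]), -0.89) 75
210 bar (array([611.8,  59.7]), array([90.1, 15.8]), 0.04) 74
```

The board's end edge and the stop edge shift together by about 1.5 mm, which is frame bias, with no gap showing at either fence. The bar measures 96 x 18 mm at the seated height, centred on the spindle. I hand in.

```bash
python3 -c "
from workcell import job
print(job.hand_in())"
```

```text
the job is handed in; nothing more can be done
None
```

I handed the job in at about 27 s of the 72 s (no verdict was returned): the offcut measures flush in the corner, the T-handle is seated on the spindle, and the hold-down finger is at about 1.55 rad across the offcut.

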